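# Draw the axle unit out of a bicycle pedal of unknown hand

### The arm

A 7-joint arm with a two-finger parallel gripper is mounted at the origin on the work surface. World frame = base frame: x ahead of the robot, y to its left, z up, the work surface at z = 0. Lengths are in m, angles in degrees, forces in N, time in s.
With the tool pointing down it reaches from about 0.425 to 0.875 m from the base axis. Payload 4.7 kg.
Tool frame: the origin (TCP) lies on the mounting face of the last link; the fingertips stand 182 mm ahead of it and the grasp point (between the pads) lies 164 mm ahead of it; z points along the fingers, x is the direction in which the jaws open and shut, and the axes are right-handed (so a half turn about z gives the same grasp; the last joint's range is limited). The gripper opens to 87 mm and grips with 3 to 60 N. Pads are 19 mm wide; open, the fingers measure 117 mm over their backs; the gripper's body (75 mm by 190 mm) begins 51 mm behind the grasp point.
Start: joints at [65.151, 18.392, -4.016, 83.108, 1.295, 78.541, -3.26], TCP at [0.281, -0.586, 0.405] pointing down, gripper open.
Joint ranges: [-163.93, 163.93], [-17.29, 119.83], [-79.2, 71.16], [3.27, 140.29], [-89.18, 269.18], [5.43, 117.66], [-154.24, 154.24]. Speed limits (degrees/s): [147.25, 147.25, 180, 180, 180, 180, 180].

### API

Orientations are given as [roll, pitch, yaw] about the fixed x, y, z axes, in that order (R = Rz(yaw) Ry(pitch) Rx(roll)).
In Python, from cell import status, cams, env, outline_of, landmark_of gives the robot as it stands. The module is installed in compiled form; this text tells all that it offers.
- The arm moves only by the tool jog_arm, never from a script. Its argument "rows" is a list of rows, each a list of 7 numbers: the closure, from 0 (fully open) to 1 (shut), then the shift along the tool's x, y, z in m, then the turn, a rotation vector about the tool's x, y, z in degrees. A call has 1 to 12 rows; each row shifts and turns the commanded pose from where the row before left it, along the tool's axes as they then stand; what a row does not reach is not made up. A row lasts 1/12 s, in which the tool goes at most 41.7 mm and 7.16 degrees, less where a joint would pass 70% of its speed; a pose out of reach is approached as far as the arm can. A call with a gripper value outside its range is refused whole. The fingers move at their own pace and stop on an object; "grip_force" is the grip in N (left out, the last holds). Time passes only in rows, so rows that do not move let the fingers close. It gives the time, the measured TCP pose, the force and the opening at its end, in the units of the state.
- status.get_obs(): the state, without advancing time (a new reading comes with each control period).
- cams.read_camera(name): name is "side" or "top"; returns (picture, depth): 400x640x3 uint8, red, green, blue; 400x640 float32, m along the optical axis (not along the pixel's ray), 0 where there is no reading.
- cams.camera_params(name): a dict with "vfov" (degrees; the focal length in pixels is half the picture's height over the tangent of half this angle, whatever the lens; pixels are square), "cx", "cy" (the principal point, pixels), "k1" (the pictures are not rectified: a ray, as slopes to the right and down, at radius r is drawn at 1 + k1 r^2 times it, then the intrinsics apply), "eye" and "attitude" of the camera in the world. Camera axes: x right, y up, looking along -z (the intrinsics and any distortion apply to the point x, -y, -z); pixel columns grow to the right and rows downward; lengths in m; the calibration is good to about 2 mm. A picture is of the moment at which its call begins. camera_params takes no time and is no camera call.
- env.sign_off(): hands the job in, once; it reports no verdict.
Trained networks look in the newest picture that a camera, given by its name, has taken for a name from the list of things; names that differ only in an ending like _2 or _b are one class to them, and where a whole thing is asked for, a point or a joint stands for the part that bears it (a point fixed in the world has none). Each returns a list of dicts, best first, with "conf" (0 to 1); they miss things now and then, are a little off and sometimes report something else, mostly with a low value. They report only what shows in the picture. A call takes as long as a camera call. They do not tell look-alikes from the thing itself.
- outline_of(camera, name): "pixels" (400x640 bool, what is visible of it) and "box" ([left, top, right, bottom] in pixels, round what is visible of it).
- landmark_of(camera, name): "position" ([row, column] in pixels: a listed point, or the origin of a listed thing).
The state is a dict: "time_s": time; "qpos": joint angles; "joint_velocities": joint speeds; "effort": joint torques, N m; "tool_pos": TCP position; "tool_rot": TCP orientation; "force": force on the tool from outside, world axes, zero at the start; "wrist_torque": the same for the moment, N m; "grip_width": finger opening in m.
Only numpy, scipy, OpenCV 4.12 (cv2) and the standard library are available. Lean on these libraries where they do the work, as an engineer would, in place of code of your own. Each camera call takes 0.05 s, during which the arm holds its last target. There are 200 camera calls.

### The job

The bicycle pedal in the bench vise has lost its left/right mark, so its axle unit may have a normal or a reverse thread. First lift the loose orange cap off the axle end and stand it, open end down, in the free pocket of the wooden block; then try the black ribbed collar both ways to find which way it unscrews, and draw the whole axle unit up out of the pedal. Finish while still holding the axle unit upright and still in the gripper, its lower end clear above the pedal, and leave the other pedal, the other cap, the jar and the spanner where they are.

Things in the scene. Friction and masses are not known exactly. Their poses are not given: they have to be found in the camera images.
- vise: Blue bench vise (fixed), 230 mm long along its x, 125 mm wide, jaws 108 mm high, T-handle at its -x end. A silver pedal with amber reflectors is clamped upright in it (fixed): frame 33 mm in x, 103 mm in y, top 138 mm above the bench. Origin on the bench under the pedal's vertical axis. It stands left or right of the middle, at any yaw within 0.5 rad.
- barrel_mouth (a point): Centre of the upper rim of the pedal's barrel, a tube of 33 mm outer and 28 mm inner diameter that stands 20 mm up from the pedal's frame to 160 mm above the bench. The axle unit is screwed into it.
- axle_unit: Axle unit (loose body, 0.13 to 0.25 kg) screwed finger-tight into the pedal, axis vertical. Origin on its axis at the collar's underside, which rests on the barrel's rim; z up; x points along the white stripe on the collar. Bare steel axle above the collar: 17 mm thick up to 24 mm over the origin, then 14 mm thick up to 46 mm. Below the origin it is at most 26 mm across.
- collar (a point): Middle of the black ribbed plastic collar, on the axis 9 mm above the unit's origin: the part to grip and turn, 38 mm in diameter, 18 mm high. The thread's hand is drawn anew each time and cannot be seen. The wrong way it stops solid within 3 or 4 degrees in a light grip (25 N; a very hard grip can strain it to 15); the loosening way it turns almost freely.
- axle_foot (a point): Lower end of the axle unit, on its axis 52 mm below the unit's origin. Coarse two-start thread: after 1.5 to 2.0 rad of loosening from the starting angle (1.75 is best) the unit lifts straight out; a second solid stop comes at about 2.1 rad. The thread has slack: the collar need not rise while turned, and stays as turned when let go.
- protector: Loose orange plastic cap (0.02 kg) slipped over the axle end: 22 mm in diameter, 36 mm high, closed top, blind hole 17 mm wide and 18 mm deep from below. Origin at the centre of its open underside, z up. At first its origin is 188 mm and its top 224 mm above the bench, its skirt 10 mm above the collar; it has no thread and lifts straight off.
- block: Wooden parts block (fixed), 70 mm along its x, 120 mm along its y, 22 mm high, with two round pockets 30 mm wide and 8 mm deep, at y = -30 mm (free) and y = +30 mm (holds the other orange cap). Origin at the centre of its underside. It stands on the side of the middle where the vise does not.
- free_pocket (a point): Centre of the mouth of the free pocket, at the block's top surface; the pocket's floor is 8 mm below.
- spare_protector: The other pedal's identical orange cap, standing in the block's other pocket; leave it there.
- spare_pedal: The other silver pedal of the pair, lying flat on the bench, 130 mm along its x, 103 mm along its y, 38 mm high; origin on its underside below the barrel's mouth; leave it.
- grease_jar: Closed jar of grease with a white lid, 56 mm in diameter, 60 mm high, origin at the centre of its underside; leave it.
- spanner: Steel spanner 170 mm long lying flat along its x axis, origin on its underside; leave it.
Not all that is in view belongs to the job. There is more than one size of the vise; the job needs the larger.

How it is judged (in metres and radians):
On the way, in this order (a step that is already met when the one before it is completed fails the run):
1. the orange cap stands in the free pocket, let go, while the axle unit is still seated in the pedal (horizontal distance between protector and free_pocket below 0.007 m and z of protector in the frame of free_pocket below -0.005 m and angle between protector's own z axis and vertical below 0.2 rad and contact force between protector and the fingers below 0.1 N and height (world z) of axle_unit below 0.166 m), for 0.2 s.
2. the axle unit is out of the pedal (height (world z) of axle_foot above 0.165 m and contact force between axle_unit and the fingers above 1 N), for 0.2 s.
At the end, for the whole second after the job is handed in: Fingers hold the axle unit still, upright within 0.3 rad, within 150 mm of the pedal axis, foot 5 mm or more above the barrel rim, not touching vise or pedal; the orange cap stands upright, released, in the free pocket: within 7 mm of centre, its open end 5 mm or more below the block top (all of step 2 and horizontal distance between axle_unit and barrel_mouth below 0.15 m and angle between axle_unit's own z axis and vertical below 0.3 rad and linear speed of axle_unit below 0.03 m/s and contact force between axle_unit and vise below 0.1 N and horizontal distance between protector and free_pocket below 0.007 m and z of protector in the frame of free_pocket below -0.005 m and angle between protector's own z axis and vertical below 0.2 rad and contact force between protector and the fingers below 0.1 N and linear speed of protector below 0.02 m/s); the arm keeps its last pose, push and grip.
It fails at once if the other pedal, cap, jar or spanner was disturbed (moved over 20 mm) (distance of any of spare_pedal, spare_protector, grease_jar, spanner from where it was at the start of the episode above 0.02 m).
It also fails if it takes over 54 s, if anything falls off the work surface, if the arm or the gripper's body presses on something with over 40 N, if the wrist force passes 120 N, or if a joint passes its speed limit or range.

## Working session

There is one attempt and no reset: what is moved stays moved. The work goes in short steps, Python scripts to look and compute and a tool call to move; the robot and the scene stay as the last step left them, time stands still between calls to the robot, and variables do not carry over. Pictures are saved under pics/ and viewed, about 8 in all and at most 12, crops included, and the job is handed in when it is done.

Besides the shell and the picture viewer there is one more tool, called after ">>>" as name(argument=value, ...), one argument or row to a line, values as JSON. jog_arm: Moves the arm, as the interface text tells. Its arguments: {"type":"object","properties":{"rows":{"type":"array"},"grip_force":{"type":"number"}},"required":["rows"]}

```bash
mkdir -p pics; cat > h.py <<'E'
import numpy as np, cv2
from scipy.spatial.transform import Rotation as R
from cell import status, cams, env, outline_of, landmark_of
def rot(a):
    a=np.array(a,float)
    if a.shape==(3,3): return a
    if a.size==4: raise SystemExit(a)
    return R.from_euler('xyz',a.ravel(),degrees=True).as_matrix()
def ray(name,row,col):
    p=cams.camera_params(name); f=200/np.tan(np.radians(p['vfov'])/2)
    K=np.array([[f,0,p['cx']],[0,f,p['cy']],[0,0,1.]])
    u=(col-p['cx'])/f; v=(row-p['cy'])/f
    x,y=u,v
    for _ in range(30):
        s=1+p['k1']*(x*x+y*y); x,y=u/s,v/s
    return np.array(p['eye']), rot(p['attitude'])@np.array([x,-y,-1.])
def at_z(name,row,col,z):
    e,d=ray(name,row,col); return e+d*(z-e[2])/d[2]
def at_d(name,row,col,dep):
    e,d=ray(name,row,col); return e+d*dep
def tri(a,b):  # (name,row,col) x2 -> midpoint, gap
    (e1,d1),(e2,d2)=ray(*a),ray(*b); d1=d1/np.linalg.norm(d1); d2=d2/np.linalg.norm(d2)
    t=np.linalg.lstsq(np.c_[d1,-d2],e2-e1,rcond=None)[0]
    p,q=e1+d1*t[0],e2+d2*t[1]; return (p+q)/2,np.linalg.norm(p-q)
def proj(name,P):
    p=cams.camera_params(name); f=200/np.tan(np.radians(p['vfov'])/2)
    c=rot(p['attitude']).T@(np.array(P)-p['eye']); x,y=c[0]/-c[2],-c[1]/-c[2]
    s=1+p['k1']*(x*x+y*y); return p['cy']+f*y*s,p['cx']+f*x*s
E
cat > a.py <<'E'
from h import *
np.set_printoptions(precision=4,suppress=True)
print(status.get_obs())
for n in ('top','side'):
    im,d=cams.read_camera(n); cv2.imwrite(f'pics/{n}0.png',im[:,:,::-1]); np.save(f'{n}0.npy',d)
    print(n,cams.camera_params(n))
    for k in ('vise','barrel_mouth','axle_unit','collar','protector','block','free_pocket','spare_protector','spare_pedal','grease_jar','spanner'):
        for r in landmark_of(n,k)[:3]:
            if r['conf']>.2:
                rr,cc=r['position']; dd=d[int(np.clip(rr,0,399)),int(np.clip(cc,0,639))]
                print(n,k,round(r['conf'],2),np.round([rr,cc],1),at_d(n,rr,cc,dd))
E
python3 a.py
```

```text
{'time_s': 0.0, 'qpos': array([65.1515, 18.4386, -4.0152, 83.1762,  1.298 , 78.5403, -3.2601]), 'joint_velocities': array([-0.0388,  0.015 ,  0.0713,  0.0117,  0.0511,  0.0358, -0.061 ]), 'effort': array([ -0.0006, -49.1287,  -0.404 , -31.253 ,  -0.0638,   0.0438,
         0.0002]), 'tool_pos': array([ 0.2813, -0.5857,  0.4037]), 'tool_rot': array([179.9912,   0.1097, -64.3415]), 'force': array([ 0.2899,  0.0003, -0.1335]), 'wrist_torque': array([-0.0074, -0.0117, -0.0026]), 'grip_width': 0.08689056433137798}
top {'vfov': 50.167268327346335, 'cx': 329.17410814430934, 'cy': 197.8559497251126, 'k1': -0.09911707336737144, 'eye': array([ 0.4832, -0.0233,  1.065 ]), 'attitude': array([  7.1038,  -1.8069, -88.3706])}
top vise 0.86 [131.5 433.7] [ 0.778  -0.3001  0.0733]
top vise 0.74 [216.7 210.8] [0.5562 0.2283 0.0516]
top vise 0.67 [216.2 376.4] [ 0.5625 -0.1538  0.1374]
top barrel_mouth 0.75 [117.1 448.4] [ 0.8089 -0.3303  0.0952]
top barrel_mouth 0.67 [206.9 387.6] [ 0.578  -0.1694  0.19  ]
top axle_unit 0.51 [208.7 390.3] [ 0.5721 -0.1711  0.213 ]
top axle_unit 0.24 [206.1 233.4] [0.5
[... 908 characters left out ...]

side barrel_mouth 0.71 [138.3 339.6] [ 0.8006 -0.3352  0.1126]
side axle_unit 0.69 [168.1 365.8] [ 0.5692 -0.1623  0.1737]
side collar 0.61 [166.3 365.5] [ 0.5713 -0.1633  0.1776]
side protector 0.7 [160.  368.6] [ 0.5726 -0.1762  0.1898]
side block 0.73 [160.8 367.1] [ 0.5721 -0.1695  0.1904]
side block 0.7 [291.2 256.3] [0.5662 0.2118 0.0204]
side free_pocket 0.62 [275.5 259.5] [0.5999 0.1724 0.0193]
side spare_protector 0.45 [301.1 248.5] [0.5592 0.2406 0.016 ]
side spare_pedal 0.86 [222.4 273. ] [0.7224 0.0159 0.0239]
side spare_pedal 0.55 [248.7 303.8] [0.5872 0.0409 0.0269]
side grease_jar 0.85 [247.3 302.5] [0.5919 0.0406 0.0285]
side spanner 0.87 [288.3 380.6] [0.3813 0.005  0.0063]
```

View pics/top0.png

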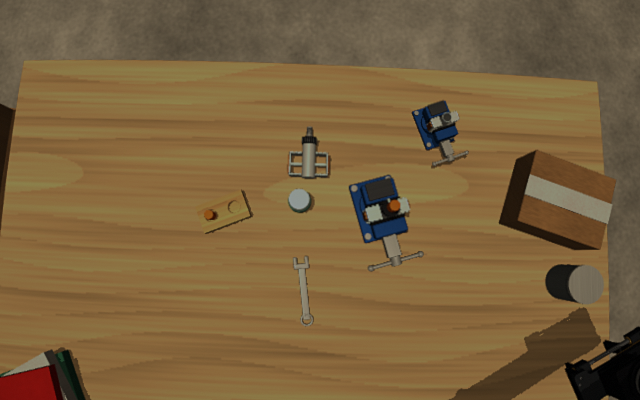

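View pics/side0.png

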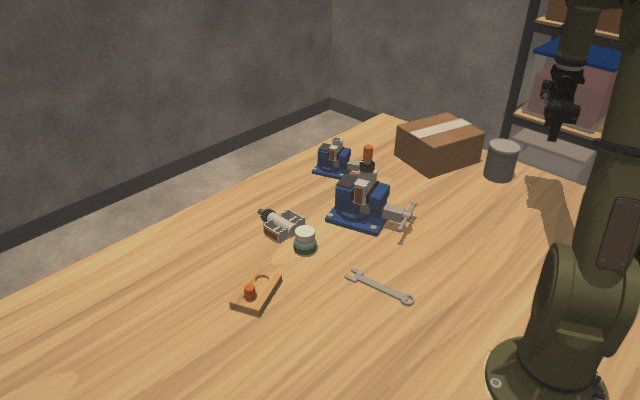

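```bash
cat > b.py <<'E'
from h import *
np.set_printoptions(precision=4,suppress=True)
# orange blobs in both pictures: cap top points by depth
for n in ('top','side'):
    im=cv2.imread(f'pics/{n}0.png'); d=np.load(f'{n}0.npy')
    h=cv2.cvtColor(im,cv2.COLOR_BGR2HSV)
    m=((h[...,0]>5)&(h[...,0]<16)&(h[...,1]>190)&(h[...,2]>110)).astype(np.uint8)
    k,l,s,c=cv2.connectedComponentsWithStats(m)
    for i in range(1,k):
        if s[i,4]>25:
            P=np.array([at_d(n,r,cc,d[r,cc]) for r,cc in np.argwhere(l==i)])
            zt=np.percentile(P[:,2],95); t=P[P[:,2]>zt-.006]
            print(n,'box',s[i],'ztop',zt,'mean',t.mean(0),'mid',(t.min(0)+t.max(0))/2, len(t))
a=tri(('top',206.9,387.6),('side',169.3,367.5)); print('barrel',a)
print('collar',tri(('top',209.2,390.4),('side',166.3,365.5)))
print('pocket',tri(('top',208.2,234.9),('side',275.5,259.5)))
print('cap',tri(('top',209.5,395.8),('side',160,368.6)))
im=cv2.imread('pics/top0.png'); a=cv2.resize(im[150:270,320:460],None,fx=4,fy=4,interpolation=cv2.INTER_CUBIC)
im=cv2.imread('pics/side0.png'); b=cv2.resize(im[110:230,310:370+50][:, :60],None,fx=4,fy=4,interpolation=cv2.INTER_CUBIC)
im=cv2.imread('pics/side0.png'); b=cv2.resize(im[120:240,330:390],None,fx=4,fy=4,interpolation=cv2.INTER_CUBIC)
cv2.imwrite('pics/crop0.png',np.hstack([a[:, :556],b]))
E
python3 b.py
```

```text
top box [390 200  10  10  82] ztop 0.22715489996621546 mean [ 0.5792 -0.1774  0.2245] mid [ 0.5795 -0.1775  0.2249] 81
top box [204 210   9   9  62] ztop 0.05289373477231792 mean [0.5625 0.2355 0.0508] mid [0.5625 0.2357 0.0507] 60
barrel (array([ 0.5783, -0.1764,  0.1609]), np.float64(0.007149041034381853))
collar (array([ 0.5779, -0.1772,  0.1691]), np.float64(0.005716772409019669))
pocket (array([0.584 , 0.179 , 0.0324]), np.float64(0.010133057379837633))
cap (array([ 0.576 , -0.1859,  0.1845]), np.float64(0.005767718436255675))
```

Top view: the large vise is at (215,380) with the orange cap at (205,395). The small vise is at (125,440), the block's own cap at (215,208), the free pocket at (207,236), the spare pedal at (160,308), the jar at (200,300) and the spanner at (290,303). Possible mix-ups are the block's cap (215,208), the small vise's unit (117,448) and the spare pedal's axle (135,310). I choose the cap at (205,395), whose top is at z = 0.2245.

```bash
cat > c.py <<'E'
from h import *
np.set_printoptions(precision=4,suppress=True)
d=np.load('top0.npy')
P=np.array([[at_d('top',r,c,d[r,c]) for c in range(190,260)] for r in range(180,245)]); z=P[...,2]
cap=np.array([.5625,.2355])
blk=(z>.0175)&(z<.027); q=P[blk][:,:2].astype(np.float32)
q=q[np.linalg.norm(q-[.573,.208],axis=1)<.075]
rc=cv2.minAreaRect((q*1000).astype(np.float32)); print('block rect mm',rc,len(q),'z',np.median(P[blk][:,2]))
# pocket floor
m=(z>.008)&(z<.0175)&(np.linalg.norm(P[...,:2]-[.582,.179],axis=2)<.02)
print('floor',m.sum(),P[m].mean(0))
u=np.array([.5818,.1792])-cap
c0=np.array(rc[0])/1000
print('pocket by block centre*2-cap', 2*c0-cap,'dist',np.linalg.norm(2*c0-cap-cap))
E
python3 c.py
```

```text
Traceback (most recent call last):
  File "c.py", line 4, in <module>
    P=np.array([[at_d('top',r,c,d[r,c]) for c in range(190,260)] for r in range(180,245)]); z=P[...,2]
                 ~~~~^^^^^^^^^^^^^^^^^^
  File "h.py", line 20, in at_d
    e,d=ray(name,row,col); return e+d*dep
        ~~~^^^^^^^^^^^^^^
  File "h.py", line 10, in ray
    p=cams.camera_params(name); f=200/np.tan(np.radians(p['vfov'])/2)
ValueError: time passes only in moves, steps and waits
```

View pics/crop0.png

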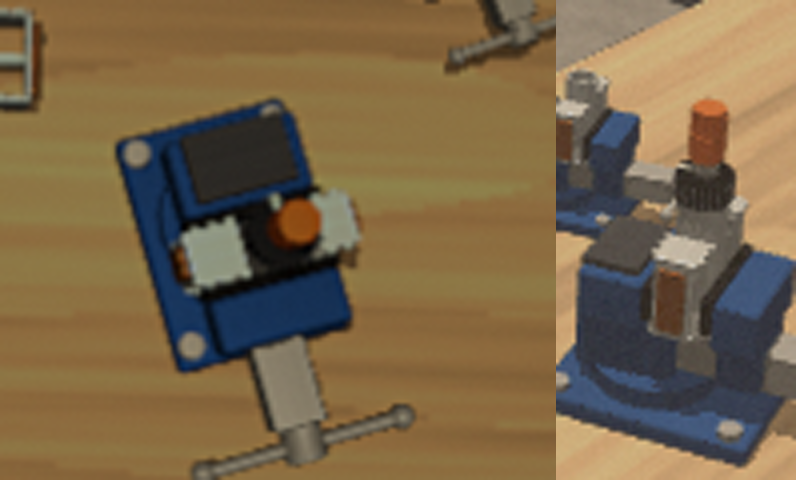

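The crop confirms it: an orange cap over the black ribbed collar in the large vise, cap top at about (205.5,394.5) in the full image. I'll move over it now.

>>> jog_arm(
  rows=[
    [0, -0.005, -0.01, -0.02, 0, 0, 0],
    [0, -0.015, -0.03, -0.02, 0, 0, 0],
    [0, -0.02, -0.036, 0, 0, 0, 0],
    [0, -0.02, -0.036, 0, 0, 0, 0],
    [0, -0.02, -0.036, 0, 0, 0, 0],
    [0, -0.02, -0.036, 0, 0, 0, 0],
    [0, -0.02, -0.036, 0, 0, 0, 0],
    [0, -0.02, -0.036, 0, 0, 0, 0],
    [0, -0.02, -0.036, 0, 0, 0, 0],
    [0, -0.02, -0.036, 0, 0, 0, 0],
    [0, -0.02, -0.036, 0, 0, 0, 0],
    [0, -0.02, -0.036, 0, 0, 0, 0],
  ],
)

```text
time_s: 2.2
tool_pos: [0.5474, -0.2126, 0.4452]
tool_rot: [-180.0, -0.0, -64.4]
force: [1.1, -1.0, 0.6]
grip_width: 0.0869
```

```bash
cat >> h.py <<'E'
_c={}
_cp=cams.camera_params
class _C:
    read_camera=staticmethod(cams.read_camera)
    @staticmethod
    def camera_params(n):
        if n not in _c: _c[n]=_cp(n)
        return _c[n]
cams=_C
def goto(P,yaw=None):
    """shift of TCP to world P in tool axes, tool-z turn to the yaw"""
    s=status.get_obs(); M=rot(s['tool_rot'])
    print('t',s['time_s'],'tcp',s['tool_pos'],'rpy',s['tool_rot'],'q',s['qpos'],'F',s['force'],'w',s['grip_width'])
    print('tool shift',M.T@(np.array(P)-s['tool_pos']))
    if yaw is not None: print('turn',(M.T@R.from_euler('xyz',[180,0,yaw],degrees=True).as_matrix()).round(4), R.from_matrix(M.T@R.from_euler('xyz',[180,0,yaw],degrees=True).as_matrix()).as_rotvec(degrees=True))
np.set_printoptions(precision=4,suppress=True)
E
python3 c.py; python3 -c "
from h import *
goto([.5792,-.1774,.374],-17)"
```

```text
block rect mm ((574.39599609375, 208.33168029785156), (71.4100341796875, 120.84119415283203), 23.221622467041016) 1175 z 0.02306651431851381
floor 98 [0.586  0.1818 0.0143]
pocket by block centre*2-cap [0.5863 0.1812] dist 0.059317192061009154
t 2.2 tcp [ 0.5474 -0.2126  0.4452] rpy [-179.9841   -0.0488  -64.3537] q [ 36.9883  10.9471 -21.1903  88.3621   4.0072  81.3911 -48.8013] F [ 1.1322 -0.9667  0.6418] w 0.0868502012026816
tool shift [-0.018  -0.0438  0.0712]
turn [[ 0.6775  0.7355 -0.0009]
 [-0.7355  0.6775  0.0003]
 [ 0.0008  0.0004  1.    ]] [  0.0052  -0.0526 -47.3537]
```

>>> jog_arm(
  rows=[
    [0, -0.009, -0.022, 0, 0, 0, 0],
    [0, -0.009, -0.022, 0, 0, 0, 0],
    [0, 0, 0, 0, 0, 0, -6.8],
    [0, 0, 0, 0, 0, 0, -6.8],
    [0, 0, 0, 0, 0, 0, -6.8],
    [0, 0, 0, 0, 0, 0, -6.8],
    [0, 0, 0, 0, 0, 0, -6.8],
    [0, 0, 0, 0, 0, 0, -6.8],
    [0, 0, 0, 0, 0, 0, -6.6],
    [0, 0, 0, 0, 0, 0, 0],
    [0, 0, 0, 0, 0, 0, 0],
  ],
)

```text
time_s: 3.12
tool_pos: [0.5786, -0.1793, 0.4448]
tool_rot: [180.0, -0.0, -17.1]
force: [0.7, -0.5, 0.7]
grip_width: 0.0869
```

```bash
python3 -c "
from h import *
goto([.5792,-.1774,.374],-17)"
```

```text
t 3.1167 tcp [ 0.5786 -0.1793  0.4448] rpy [179.9996  -0.0054 -17.1366] q [ 37.7803  14.0004 -27.7335  85.5545   6.5283  82.0462  -7.2908] F [ 0.6703 -0.5124  0.6635] w 0.08689642425000647
tool shift [ 0.0001 -0.002   0.0708]
turn [[ 1.      0.0024 -0.0001]
 [-0.0024  1.     -0.    ]
 [ 0.0001  0.      1.    ]] [ 0.0004 -0.0054 -0.1366]
```

>>> jog_arm(
  rows=[
    [0, 0, -0.001, 0.02, 0, 0, 0],
    [0, 0, -0.001, 0.02, 0, 0, 0],
    [0, 0, 0, 0.02, 0, 0, 0],
    [0, 0, 0, 0.01, 0, 0, 0],
    [0, 0, 0, 0, 0, 0, 0],
    [0.5, 0, 0, 0, 0, 0, 0],
    [1, 0, 0, 0, 0, 0, 0],
    [1, 0, 0, 0, 0, 0, 0],
    [1, 0, 0, 0, 0, 0, 0],
    [1, 0, 0, 0, 0, 0, 0],
    [1, 0, 0, 0, 0, 0, 0],
    [1, 0, 0, 0, 0, 0, 0],
  ],
  grip_force=8,
)

```text
time_s: 4.12
tool_pos: [0.5792, -0.1772, 0.375]
tool_rot: [180.0, -0.0, -17.0]
force: [0.1, 0.2, -0.4]
grip_width: 0.0479
```

```bash
python3 -c "
from h import *
goto([.5862,.1815,.44])"
```

```text
t 4.1167 tcp [ 0.5792 -0.1772  0.375 ] rpy [179.9918  -0.0261 -16.9501] q [ 37.5366  15.9455 -27.5991  91.3395   7.5989  74.5565  -8.1315] F [ 0.0849  0.1562 -0.3616] w 0.047853845159764076
tool shift [-0.0979 -0.3452 -0.065 ]
```

>>> jog_arm(
  rows=[
    [1, 0, 0, 0, 0, 0, 0],
    [1, 0, 0, 0, 0, 0, 0],
    [1, 0, 0, 0, 0, 0, 0],
    [1, 0, 0, 0, 0, 0, 0],
    [1, 0, 0, 0, 0, 0, 0],
    [1, 0, 0, 0, 0, 0, 0],
    [1, 0, 0, 0, 0, 0, 0],
    [1, 0, 0, 0, 0, 0, 0],
    [1, 0, 0, 0, 0, 0, 0],
    [1, 0, 0, 0, 0, 0, 0],
  ],
)

```text
time_s: 4.95
tool_pos: [0.5792, -0.1772, 0.3748]
tool_rot: [180.0, -0.0, -16.9]
force: [-0.0, -0.2, 0.3]
grip_width: 0.0222
```

>>> jog_arm(
  rows=[
    [1, 0, 0, -0.01, 0, 0, 0],
    [1, 0, 0, -0.02, 0, 0, 0],
    [1, 0, 0, -0.02, 0, 0, 0],
    [1, 0, -0.015, -0.01, 0, 0, 0],
    [1, -0.014, -0.033, 0, 0, 0, 0],
    [1, -0.014, -0.033, 0, 0, 0, 0],
    [1, -0.014, -0.033, 0, 0, 0, 0],
    [1, -0.014, -0.033, 0, 0, 0, 0],
    [1, -0.014, -0.033, 0, 0, 0, 0],
    [1, -0.014, -0.033, 0, 0, 0, 0],
    [1, -0.014, -0.033, 0, 0, 0, 0],
    [1, 0, -0.033, 0, 0, 0, 0],
  ],
)

```text
time_s: 5.95
tool_pos: [0.5643, 0.1227, 0.4357]
tool_rot: [180.0, 0.0, -16.8]
force: [1.2, 0.9, -0.4]
grip_width: 0.0219
```

>>> jog_arm(
  rows=[
    [1, 0, -0.033, 0, 0, 0, 0],
    [1, 0, -0.033, 0, 0, 0, 0],
    [1, 0, 0, 0.04, 0, 0, 0],
    [1, 0, 0, 0.04, 0, 0, 0],
    [1, 0, 0, 0.04, 0, 0, 0],
    [1, 0, 0, 0, 0, 0, 0],
    [1, 0, 0, 0, 0, 0, 0],
  ],
)

```text
time_s: 6.53
tool_pos: [0.585, 0.1819, 0.3134]
tool_rot: [179.9, 0.2, -16.9]
force: [0.1, -0.1, 1.0]
grip_width: 0.0221
```

```bash
cat > d.py <<'E'
from h import *
import sys
s=status.get_obs(); g=s['tool_pos']-[0,0,.164]; print('grasp',g)
goto([.5862,.1815,s['tool_pos'][2]])
ims=[]
for n in ('top','side'):
    im,d=cams.read_camera(n); im=np.ascontiguousarray(im[:,:,::-1])
    h=cv2.cvtColor(im,cv2.COLOR_BGR2HSV)
    m=((h[...,0]>3)&(h[...,0]<16)&(h[...,1]>190)&(h[...,2]>70)).astype(np.uint8)
    k,l,st,c=cv2.connectedComponentsWithStats(m)
    for i in range(1,k):
        if st[i,4]>20:
            P=np.array([at_d(n,r,cc,d[r,cc]) for r,cc in np.argwhere(l==i)])
            print(n,'box',st[i],'min',P.min(0),'max',P.max(0),'mean',P.mean(0))
    r,c=map(int,proj(n,[.575,.208,.04])); r0,c0=max(r-65,0),max(c-55,0)
    ims.append(cv2.resize(im[r0:r0+110,c0:c0+95],(380,440),interpolation=cv2.INTER_CUBIC))
cv2.imwrite(f'pics/{sys.argv[1]}.png',np.hstack(ims))
E
python3 d.py p1
```

```text
grasp [0.585  0.1819 0.1494]
t 6.5333 tcp [0.585  0.1819 0.3134] rpy [179.8861   0.2477 -16.8905] q [ 11.6777  21.7944 -38.8285  94.0268  14.2998  69.5367 -47.1382] F [ 0.092  -0.0907  0.9952] w 0.022145694919463683
tool shift [ 0.0012 -0.     -0.    ]
```

View pics/p1.png

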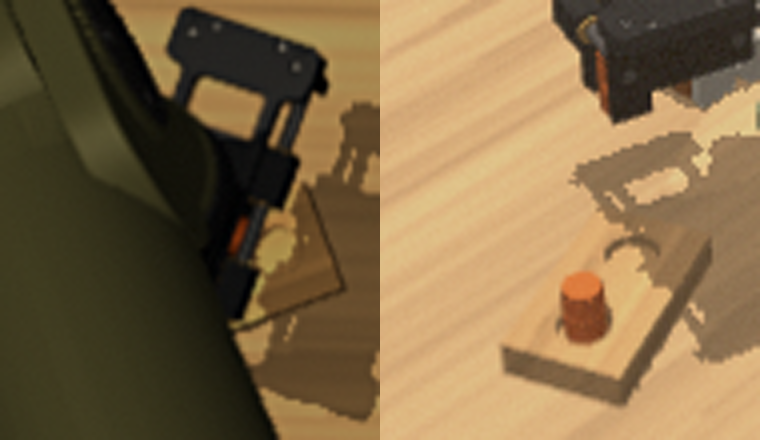

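The crops show the cap held between the fingers above the free pocket, with the pocket seen at (250,630) in the right crop; the other cap is untouched. At the current grip height the tips would meet the block top before the cap bottoms. So I'll release with the skirt a few mm into the pocket.

>>> jog_arm(
  rows=[
    [1, 0.001, 0, 0.03, 0, 0, 0],
    [1, 0, 0, 0.03, 0, 0, 0],
    [1, 0, 0, 0.025, 0, 0, 0],
    [1, 0, 0, 0.01, 0, 0, 0],
    [1, 0, 0, 0.002, 0, 0, 0],
    [1, 0, 0, 0, 0, 0, 0],
    [1, 0, 0, 0, 0, 0, 0],
  ],
)

```text
time_s: 7.22
tool_pos: [0.5881, 0.1817, 0.2205]
tool_rot: [-179.9, -0.2, -17.0]
force: [0.2, -0.2, 0.1]
grip_width: 0.0217
```

```bash
sed -i "s/h\[...,0\]>3/h[...,0]>0/;s/h\[...,0\]<16/h[...,0]<18/;s/>190/>150/;s/>70/>40/" d.py; python3 d.py p2
```

```text
grasp [0.5881 0.1817 0.0565]
t 7.2167 tcp [0.5881 0.1817 0.2205] rpy [-179.8714   -0.2024  -16.9528] q [  9.8357  27.4726 -36.7284  98.4685  18.6136  60.0114 -50.1092] F [ 0.1769 -0.1995  0.0685] w 0.02173086462808939
tool shift [-0.0017  0.0007 -0.    ]
top box [  0 108  16 124 437] min [ 0.4832 -0.0233 -0.4259] max [0.9717 1.1446 1.065 ] mean [ 0.7527  1.1193 -0.4009]
top box [ 516  150  100   53 2254] min [ 0.4832 -0.7753 -0.0015] max [ 0.763  -0.0233  1.065 ] mean [ 0.677  -0.6198  0.1116]
top box [328 155   2  20  37] min [ 0.6763 -0.0509 -0.0004] max [ 0.7259 -0.0466  0.0326] mean [ 0.6963 -0.0485  0.0255]
top box [ 501  171  105   79 2950] min [ 0.4832 -0.793  -0.0025] max [ 0.6988 -0.0233  1.065 ] mean [ 0.5719 -0.5787  0.1039]
top box [236 198  15  25 228] min [ 0.5486  0.1399 -0.0009] max [0.6098 0.1768 0.1283] mean [0.5756 0.1583 0.0222]
top box [524 228  29   9  83] min [ 0.5321 -0.5953  0.0375] max [ 0.5508 -0.5303  0.0852] mean [ 0.542  -0.5618  0.0637]
top box [537 236  30  11  32] min [ 0.4832 -0.6647 -0.0014] max [ 0.534  -0.0233  1.065 ] mean [ 0.5191 -0.6129  0.0428]
top box [554 236  25  11  68] min [ 0.5091 -0.6688  0.0346] max [ 0.5319 -0.5969  0.0868] mean [ 0.5187 -0.6351  0.0662]
top box [   0  366   58   34 1528] min [ 0.1076 -0.0233  0.0755] max [0.4832 0.7126 1.065 ] mean [0.148  0.6292 0.0949]
side box [255 265   3  12  24] min [0.5322 0.1866 0.0353] max [0.5967 0.2324 0.1216] mean [0.5847 0.1932 0.0569]
side box [244 284  12  18 174] min [0.5494 0.2037 0.0142] max [0.5999 0.2454 0.0514] mean [0.5596 0.2354 0.0377]
```

View pics/p2.png

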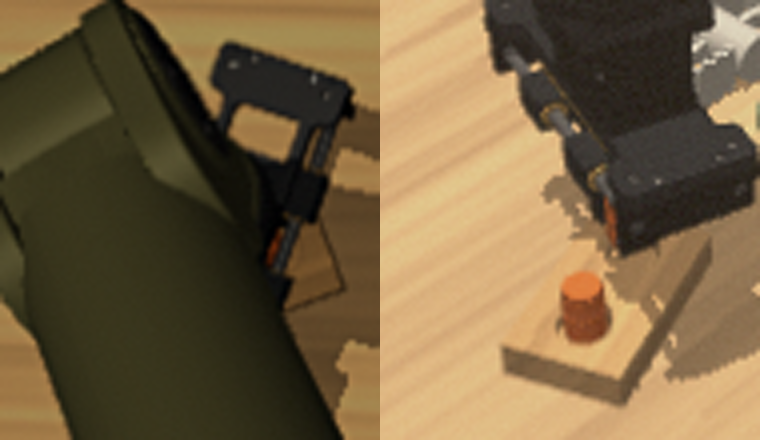

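The cap hangs just over the pocket; the tool is 1.7 mm off along x. I'll correct that and lower.

>>> jog_arm(
  rows=[
    [1, -0.002, 0.001, 0.005, 0, 0, 0],
    [1, 0, 0, 0.005, 0, 0, 0],
    [1, 0, 0, 0.0045, 0, 0, 0],
    [1, 0, 0, 0, 0, 0, 0],
    [1, 0, 0, 0, 0, 0, 0],
  ],
)

```text
time_s: 7.73
tool_pos: [0.5848, 0.1808, 0.2046]
tool_rot: [179.9, -0.0, -16.9]
force: [-3.9, -1.6, 11.2]
grip_width: 0.0218
```

```bash
python3 -c "
from h import *
goto([.5862,.1817,.206],-17)"
```

```text
t 7.7333 tcp [0.5848 0.1808 0.2046] rpy [179.9488  -0.0241 -16.9425] q [  9.5466  28.2934 -36.3316  99.4357  19.2682  58.6227 -50.6414] F [-3.8576 -1.572  11.2365] w 0.021808841319643384
tool shift [ 0.0011 -0.0012 -0.0014]
turn [[ 1.     -0.001  -0.0004]
 [ 0.001   1.     -0.0009]
 [ 0.0004  0.0009  1.    ]] [ 0.0512 -0.0241  0.0575]
```

>>> jog_arm(
  rows=[
    [1, 0, 0, -0.003, 0, 0, 0],
    [1, 0, 0, 0, 0, 0, 0],
    [1, 0, 0, 0, 0, 0, 0],
  ],
)

```text
time_s: 7.98
tool_pos: [0.5846, 0.1806, 0.2059]
tool_rot: [180.0, 0.0, -16.9]
force: [-1.0, -0.5, -0.3]
grip_width: 0.0221
```

```bash
cat > e.py <<'E'
from h import *
import sys
goto([.5862,.1817,.206],-17)
ims=[]
for n in ('top','side'):
    im,d=cams.read_camera(n); im=im[:,:,::-1]
    r,c=map(int,proj(n,[.585,.181,.03])); 
    ims.append(cv2.resize(im[r-25:r+25,c-25:c+20],(396,440),interpolation=cv2.INTER_CUBIC))
cv2.imwrite(f'pics/{sys.argv[1]}.png',np.hstack(ims))
E
python3 e.py p3
```

```text
t 7.9833 tcp [0.5846 0.1806 0.2059] rpy [179.9927   0.0065 -16.9457] q [  9.625   28.1814 -36.382   99.421   19.1355  58.72   -50.5374] F [-0.9891 -0.481  -0.2527] w 0.022132479308218662
tool shift [ 0.0012 -0.0015 -0.0001]
turn [[ 1.     -0.0009  0.0001]
 [ 0.0009  1.     -0.0001]
 [-0.0001  0.0001  1.    ]] [0.0073 0.0065 0.0543]
```

View pics/p3.png

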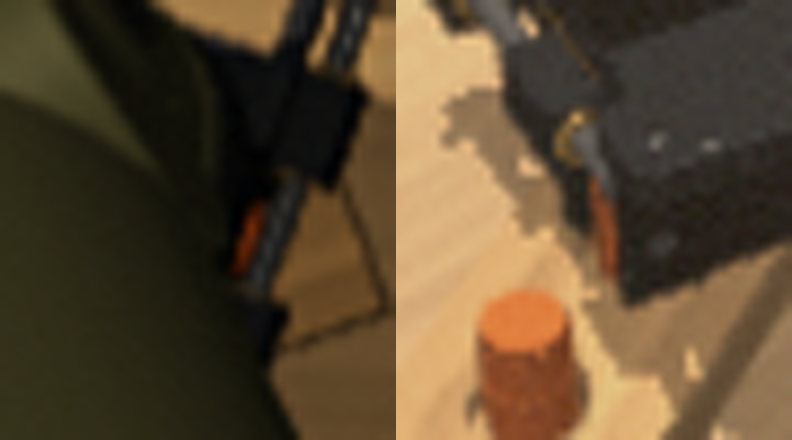

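The view is blocked by the finger, so it doesn't settle whether the cap is in. I'll lift clear and let it settle, then compare the tool reading with and without contact.

>>> jog_arm(
  rows=[
    [1, 0, 0, -0.02, 0, 0, 0],
    [1, 0, 0, -0.02, 0, 0, 0],
    [1, 0, 0, 0, 0, 0, -6],
    [1, 0, 0, 0, 0, 0, -7],
    [1, 0, 0, 0, 0, 0, -7],
    [1, 0, 0, 0, 0, 0, -7],
    [1, 0, 0, 0, 0, 0, -7],
    [1, 0, 0, 0, 0, 0, -6],
    [1, 0, 0, 0, 0, 0, 0],
    [1, 0, 0, 0, 0, 0, 0],
  ],
)

```text
time_s: 8.92
tool_pos: [0.5847, 0.1805, 0.2458]
tool_rot: [-180.0, 0.0, 22.9]
force: [-0.3, 0.1, -0.7]
grip_width: 0.0219
```

```bash
sed -i 's/\.181,\.03\]/.181,.06]/' e.py; python3 e.py p4
```

```text
t 8.9167 tcp [0.5847 0.1805 0.2458] rpy [-179.9756    0.0353   22.8768] q [ 16.1865  27.7638 -45.0046  97.6184  21.5322  63.6847 -12.3794] F [-0.2564  0.113  -0.7106] w 0.021928217970078264
tool shift [ 0.0019 -0.0005  0.0398]
turn [[ 0.7674 -0.6411  0.0006]
 [ 0.6411  0.7674  0.0004]
 [-0.0007  0.0001  1.    ]] [-0.0111  0.0424 39.8767]
```

View pics/p4.png

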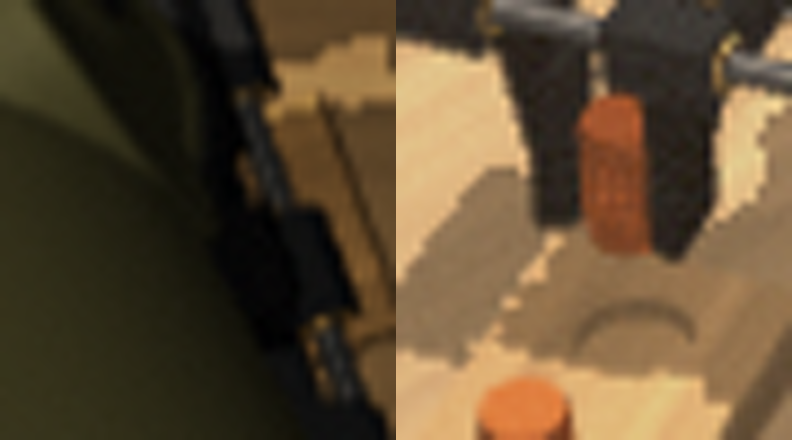

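The side crop shows the cap held between the fingers above the empty pocket, its bottom edge at about (253,620) in the crop. I'll measure its bottom height and the pocket from this side view.

```bash
cat > f.py <<'E'
from h import *
im,d=cams.read_camera('side'); r,c=map(int,proj('side',[.585,.181,.06])); r0,c0=r-25,c-25
s=status.get_obs()['tool_pos']
h=cv2.cvtColor(im,cv2.COLOR_RGB2HSV)
m=((h[...,0]<12)&(h[...,1]>170)&(h[...,2]>90)).astype(np.uint8); k,l,st,ce=cv2.connectedComponentsWithStats(m)
for i in range(1,k):
    if st[i,4]>20 and abs(st[i,0]-c)<30 and abs(st[i,1]-r)<40:
        P=np.array([at_d('side',a,b,d[a,b]) for a,b in np.argwhere(l==i)]); P=P[P[:,2]<.2]
        print(st[i],'z',np.percentile(P[:,2],[3,97]),P.mean(0))
th=np.linspace(0,2*np.pi,90)
for z in (.055,.059,.063,.067,.091,.095,.099,.103):
    q=np.array([proj('side',[s[0]+.011*np.cos(t),s[1]+.011*np.sin(t),z]) for t in th])
    print(z,'rows',q[:,0].min(),q[:,0].max(),'cols',q[:,1].min(),q[:,1].max())
# pocket dark arc overlay: predicted pocket rim at two centres
for cen in ([.5862,.1815],[.5835,.1815]):
    q=np.array([proj('side',[cen[0]+.015*np.cos(t),cen[1]+.015*np.sin(t),.022]) for t in th]); print(cen,'crop px rows',(q[:,0].min()-r0)*8.8,(q[:,0].max()-r0)*8.8,'cols',396+(q[:,1].min()-c0)*8.8,396+(q[:,1].max()-c0)*8.8)
for n in ('spare_protector','protector','free_pocket'):
    print(n,[(round(a['conf'],2),np.array(a['position']),at_z('side',*a['position'],.014 if n[0]=='s' else .022)) for a in landmark_of('side',n)[:3]])
E
python3 f.py
```

```text
[256 251   7  19 108] z [0.0638 0.096 ] [0.5818 0.1849 0.0842]
[245 289  10  12 106] z [0.0201 0.0489] [0.5567 0.238  0.0352]
0.055 rows 265.1661736948162 271.8181180019243 cols 255.43727419529668 265.469374253211
0.059 rows 263.79615677242714 270.4393014779759 cols 255.3325147467156 265.3850970882947
0.063 rows 262.42057419690775 269.05477570107564 cols 255.22738354012262 265.30052399099503
0.067 rows 261.0393951841795 267.6645084120975 cols 255.12187886345876 265.21565361959597
0.091 rows 252.63304655077232 259.2004990180714 cols 254.48091109581844 264.70011277633034
0.095 rows 251.2118134899547 257.7691195634545 cols 254.3727435506953 264.61312343681215
0.099 rows 249.78473037970002 256.3317326255882 cols 254.26418856482934 264.5258258834853
0.103 rows 248.35176458118605 254.88830394854264 cols 254.15524435774398 264.4382187233191
[0.5862, 0.1815] crop px rows 298.50983276053205 379.092556783068 cols 561.0756476735444 679.4467994729877
[0.5835, 0.1815] crop px rows 303.40105589683725 384.1989955801247 cols 568.1294258051945 686.6451394574751
spare_protector [(0.69, array([300.8, 247.6]), array([0.5629, 0.2401, 0.014 ]))]
protector [(0.62, array([266.5, 263.2]), array([0.6143, 0.1479, 0.022 ]))]
free_pocket [(0.78, array([277.3, 259.3]), array([0.5934, 0.1786, 0.022 ]))]
```

The cap bottom reads about 0.061 against 0.059 expected, so it hardly slipped, and the earlier 11 N was most likely the tips touching the block top. The two pocket estimates bracket the current xy to within 2 mm, so I'll lower here and release.

>>> jog_arm(
  rows=[
    [1, 0, 0, 0.02, 0, 0, 0],
    [1, 0, 0, 0.015, 0, 0, 0],
    [1, 0, 0, 0.004, 0, 0, 0],
    [1, 0, 0, 0, 0, 0, 0],
    [1, 0, 0, 0, 0, 0, 0],
    [1, 0, 0, 0, 0, 0, 0],
  ],
)

```text
time_s: 9.72
tool_pos: [0.5848, 0.1808, 0.2074]
tool_rot: [-180.0, -0.0, 23.1]
force: [1.2, -0.6, 0.5]
grip_width: 0.0218
```

```bash
python3 -c "
from h import *
goto([.5847,.1808,.206],23)
im,d=cams.read_camera('side')
h=cv2.cvtColor(im,cv2.COLOR_RGB2HSV)
m=((h[...,0]<12)&(h[...,1]>170)&(h[...,2]>90)).astype(np.uint8); k,l,st,ce=cv2.connectedComponentsWithStats(m)
for i in range(1,k):
    if st[i,4]>10 and abs(st[i,0]-255)<30: print(st[i])
im=cv2.resize(im[250:310,230:300,::-1],(700,600),interpolation=cv2.INTER_CUBIC); cv2.imwrite('pics/p5.png',im)
"
```

```text
t 9.7167 tcp [0.5848 0.1808 0.2074] rpy [-179.9955   -0.0222   23.0551] q [ 15.0072  30.331  -43.6306  99.159   23.6972  60.0935 -13.7214] F [ 1.2346 -0.623   0.4919] w 0.021801756317892548
tool shift [-0.0001 -0.      0.0014]
turn [[ 1.     -0.001  -0.0004]
 [ 0.001   1.      0.0001]
 [ 0.0004 -0.0001  1.    ]] [-0.0045 -0.0222  0.0551]
[257 266   7  16 100]
[245 288  10  13 108]
```

View pics/p5.png

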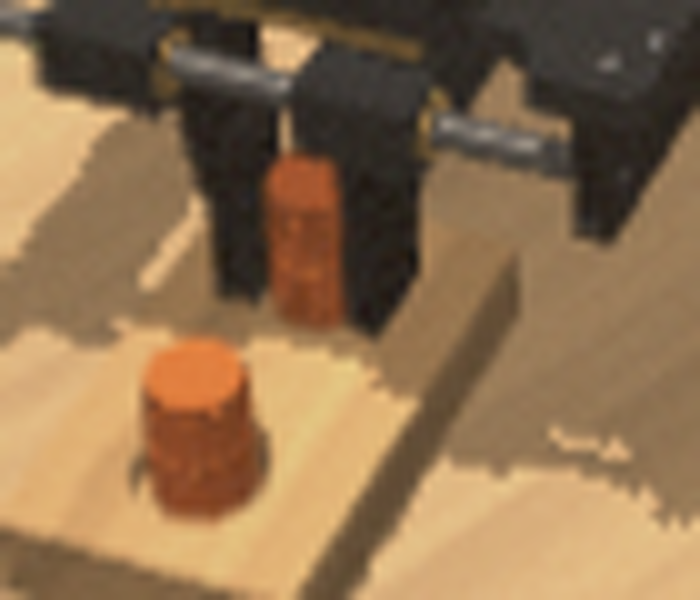

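The side crop shows the held cap at (240,305) with its bottom in the pocket, the other cap standing at (430,200), and no contact force. I'll release it.

>>> jog_arm(
  rows=[
    [1, 0, 0, 0.001, 0, 0, 0],
    [0.5, 0, 0, 0, 0, 0, 0],
    [0.5, 0, 0, 0, 0, 0, 0],
    [0.5, 0, 0, 0, 0, 0, 0],
    [0.5, 0, 0, 0, 0, 0, 0],
    [0.5, 0, 0, 0, 0, 0, 0],
    [0.5, 0, 0, -0.01, 0, 0, 0],
    [0.5, 0, 0, -0.03, 0, 0, 0],
    [0.2, 0, 0, -0.04, 0, 0, 0],
    [0, 0, 0, -0.04, 0, 0, 0],
    [0, 0, 0, -0.04, 0, 0, 0],
    [0, 0, 0, -0.04, 0, 0, 0],
  ],
)

```text
time_s: 10.77
tool_pos: [0.5841, 0.1809, 0.4091]
tool_rot: [180.0, -0.0, 23.1]
force: [2.1, -0.1, -0.1]
grip_width: 0.0626
```

```bash
cat > g.py <<'E'
from h import *
import sys
goto([.5792,-.1774,.405],-17)
im,d=cams.read_camera('side')
h=cv2.cvtColor(im,cv2.COLOR_RGB2HSV)
m=((h[...,0]<12)&(h[...,1]>150)&(h[...,2]>80)).astype(np.uint8); k,l,st,ce=cv2.connectedComponentsWithStats(m)
for i in range(1,k):
    if st[i,4]>10 and abs(st[i,0]-255)<30 and st[i,1]>230: print(st[i],at_z('side',ce[i][1],ce[i][0],.032))
im=cv2.resize(im[250:310,230:300,::-1],(490,420),interpolation=cv2.INTER_CUBIC); cv2.imwrite(f'pics/{sys.argv[1]}.png',im)
E
python3 g.py p6
```

```text
t 10.7667 tcp [0.5841 0.1809 0.4091] rpy [179.9833  -0.0389  23.0933] q [ 19.0805  19.7483 -48.6437  87.2817  14.9591  79.6888  -7.4702] F [ 2.0765 -0.0566 -0.1006] w 0.06263424067943801
tool shift [-0.1451  0.3277  0.0041]
turn [[ 0.765  -0.644  -0.0007]
 [ 0.644   0.765  -0.0003]
 [ 0.0007 -0.0002  1.    ]] [ 0.0024 -0.0431 40.0933]
[257 271  10  12 105] [0.5827 0.1805 0.032 ]
[245 288  10  14 114] [0.5597 0.2353 0.032 ]
```

View pics/p6.png

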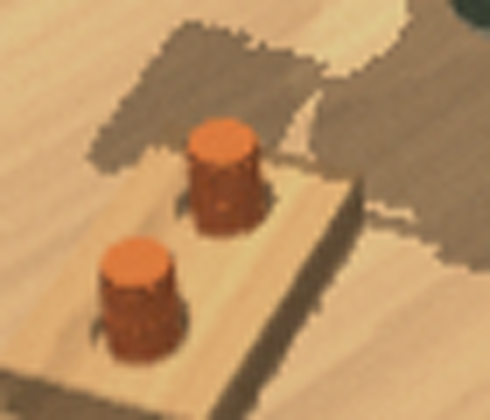

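Both caps stand upright in their pockets, at (175,225) and (300,140) in the crop, 59.4 mm apart. On to the collar.

>>> jog_arm(
  rows=[
    [0, 0, 0, -0.03, 0, 0, 0],
    [0, -0.0145, 0.0328, 0, 0, 0, 0],
    [0, -0.0145, 0.0328, 0, 0, 0, 0],
    [0, -0.0145, 0.0328, 0, 0, 0, 0],
    [0, -0.0145, 0.0328, 0, 0, 0, 0],
    [0, -0.0145, 0.0328, 0, 0, 0, 0],
    [0, -0.0145, 0.0328, 0, 0, 0, 0],
    [0, -0.0145, 0.0328, 0, 0, 0, 0],
    [0, -0.0145, 0.0328, 0, 0, 0, 0],
    [0, -0.0145, 0.0328, 0, 0, 0, 0],
    [0, -0.0145, 0.0328, 0, 0, 0, 0],
  ],
)

```text
time_s: 11.73
tool_pos: [0.5793, -0.1793, 0.437]
tool_rot: [179.9, -0.0, 23.1]
force: [0.7, 0.5, 0.4]
grip_width: 0.0872
```

>>> jog_arm(
  rows=[
    [0, 0, 0, 0, 0, 0, 6],
    [0, 0, 0, 0, 0, 0, 7],
    [0, 0, 0, 0, 0, 0, 7],
    [0, 0, 0, 0, 0, 0, 7],
    [0, 0, 0, 0, 0, 0, 7],
    [0, 0, 0, 0, 0, 0, 6],
    [0, 0, 0, 0, 0, 0, 0],
    [0, 0, 0, 0, 0, 0, 0],
  ],
)

```text
time_s: 12.4
tool_pos: [0.5797, -0.1776, 0.4366]
tool_rot: [180.0, -0.0, -16.7]
force: [-1.3, 0.9, -0.4]
grip_width: 0.0872
```

```bash
python3 -c "
from h import *
goto([.5792,-.1774,.334],-17)"
```

```text
t 12.4 tcp [ 0.5797 -0.1776  0.4366] rpy [179.9908  -0.0229 -16.7473] q [ 42.9587  15.2027 -34.4725  86.0147   8.645   81.4333  -8.6092] F [-1.2668  0.8524 -0.4162] w 0.0871611902815379
tool shift [-0.0006 -0.      0.1026]
turn [[ 1.     -0.0044 -0.0004]
 [ 0.0044  1.     -0.0002]
 [ 0.0004  0.0002  1.    ]] [ 0.0091 -0.0229  0.2527]
```

>>> jog_arm(
  rows=[
    [0, 0, 0, 0.03, 0, 0, 0],
    [0, 0, 0, 0.03, 0, 0, 0],
    [0, 0, 0, 0.03, 0, 0, 0],
    [0, 0, 0, 0.012, 0, 0, 0],
    [0.5, 0, 0, 0, 0, 0, 0],
    [0.7, 0, 0, 0, 0, 0, 0],
    [0.8, 0, 0, 0, 0, 0, 0],
    [1, 0, 0, 0, 0, 0, 0],
    [1, 0, 0, 0, 0, 0, 0],
    [1, 0, 0, 0, 0, 0, 0],
    [1, 0, 0, 0, 0, 0, 0],
    [1, 0, 0, 0, 0, 0, 0],
  ],
  grip_force=25,
)

```text
time_s: 13.4
tool_pos: [0.5798, -0.1779, 0.3346]
tool_rot: [180.0, -0.0, -16.9]
force: [0.4, 0.0, -0.7]
grip_width: 0.0415
```

>>> jog_arm(
  rows=[
    [1, 0, 0, 0, 0, 0, 0],
    [1, 0, 0, 0, 0, 0, 0],
    [1, 0, 0, 0, 0, 0, 0],
    [1, 0, 0, 0, 0, 0, 0],
  ],
)

```text
time_s: 13.73
tool_pos: [0.5799, -0.178, 0.3345]
tool_rot: [180.0, -0.0, -16.9]
force: [0.8, -0.7, 2.1]
grip_width: 0.0371
```

```bash
python3 -c "
from h import *
goto([.5792,-.1774,.334],-17);print(status.get_obs()['wrist_torque'])"
```

```text
t 13.7333 tcp [ 0.5799 -0.178   0.3345] rpy [179.9917  -0.0378 -16.944 ] q [ 42.4579  18.7565 -33.8056  93.868   10.9425  70.6682 -10.5172] F [ 0.7796 -0.7115  2.0981] w 0.03708171646220927
tool shift [-0.0008 -0.0003  0.0005]
turn [[ 1.     -0.001  -0.0007]
 [ 0.001   1.     -0.0001]
 [ 0.0007  0.0001  1.    ]] [ 0.0083 -0.0378  0.056 ]
[-0.0953 -0.1311  0.0098]
```

The grip is on the collar at 37 mm. First try: counter-clockwise from above (tool -z), 8°.

>>> jog_arm(
  rows=[
    [1, 0, 0, 0, 0, 0, -2],
    [1, 0, 0, 0, 0, 0, -2],
    [1, 0, 0, 0, 0, 0, -2],
    [1, 0, 0, 0, 0, 0, -2],
    [1, 0, 0, 0, 0, 0, 0],
    [1, 0, 0, 0, 0, 0, 0],
  ],
)

```text
time_s: 14.23
tool_pos: [0.5798, -0.1779, 0.3345]
tool_rot: [180.0, -0.0, -9.0]
force: [-0.3, -0.3, 3.1]
grip_width: 0.0375
```

```bash
python3 -c "
from h import *
goto([.5792,-.1774,.334],-17);print(status.get_obs()['wrist_torque'])"
```

```text
t 14.2333 tcp [ 0.5798 -0.1779  0.3345] rpy [179.9904  -0.0171  -8.9998] q [ 43.4031  18.9807 -35.0062  93.8388  11.4072  70.7681  -2.9118] F [-0.2632 -0.2524  3.1117] w 0.037518267636910185
tool shift [-0.0007 -0.0004  0.0005]
turn [[ 0.9903 -0.1392 -0.0003]
 [ 0.1392  0.9903 -0.0002]
 [ 0.0003  0.0001  1.    ]] [ 0.0083 -0.0177  8.0002]
[-0.0382 -0.0354  0.0597]
```

CCW turned 8° with only 0.06 N m. Now I'll check the other way: back to the start and 5° past it.

>>> jog_arm(
  rows=[
    [1, 0, 0, 0, 0, 0, 3],
    [1, 0, 0, 0, 0, 0, 3],
    [1, 0, 0, 0, 0, 0, 2],
    [1, 0, 0, 0, 0, 0, 2],
    [1, 0, 0, 0, 0, 0, 2],
    [1, 0, 0, 0, 0, 0, 1],
    [1, 0, 0, 0, 0, 0, 0],
  ],
)

```text
time_s: 14.82
tool_pos: [0.5799, -0.1781, 0.3345]
tool_rot: [180.0, -0.1, -22.0]
force: [2.3, -1.2, 1.9]
grip_width: 0.0375
```

```bash
python3 -c "
from h import *
goto([.5792,-.1774,.334],-17);print(status.get_obs()['wrist_torque'])"
```

```text
t 14.8167 tcp [ 0.5799 -0.1781  0.3345] rpy [179.9689  -0.0671 -21.9678] q [ 41.8502  18.6136 -33.0301  93.8891  10.6762  70.5982 -15.3297] F [ 2.3146 -1.2241  1.8523] w 0.03752437951174228
tool shift [-0.001  -0.0004  0.0005]
turn [[ 0.9962  0.0866 -0.0012]
 [-0.0866  0.9962 -0.0005]
 [ 0.0011  0.0006  1.    ]] [ 0.0339 -0.0657 -4.9678]
[-0.3263 -0.2478  0.2342]
```

>>> jog_arm(
  rows=[
    [1, 0, 0, 0, 0, 0, 2],
    [1, 0, 0, 0, 0, 0, 2],
    [1, 0, 0, 0, 0, 0, 0],
  ],
)

```text
time_s: 15.07
tool_pos: [0.5802, -0.1777, 0.3345]
tool_rot: [-180.0, -0.1, -25.9]
force: [2.4, 0.1, 2.7]
grip_width: 0.0373
```

```bash
python3 -c "
from h import *
goto([.5792,-.1774,.334],-17);print(status.get_obs()['wrist_torque'])"
```

```text
t 15.0667 tcp [ 0.5802 -0.1777  0.3345] rpy [-179.9881   -0.0883  -25.8998] q [ 41.3747  18.5153 -32.4769  93.9032  10.4327  70.5333 -19.1345] F [2.3889 0.0863 2.7435] w 0.03729071989724297
tool shift [-0.001   0.0002  0.0005]
turn [[ 0.988   0.1547 -0.0015]
 [-0.1547  0.988   0.0002]
 [ 0.0016  0.      1.    ]] [-0.005  -0.089  -8.8998]
[-0.1964 -0.5007  0.5386]
```

Clockwise stops (0.54 N m and rising), so it unscrews counter-clockwise. With at most a few degrees of slip at the stop, 106° from here brings the collar to about 1.7–1.8 rad.

>>> jog_arm(
  rows=[
    [1, 0, 0, 0, 0, 0, -4],
    [1, 0, 0, 0, 0, 0, -6],
    [1, 0, 0, 0, 0, 0, -6],
    [1, 0, 0, 0, 0, 0, -6],
    [1, 0, 0, 0, 0, 0, -6],
    [1, 0, 0, 0, 0, 0, -6],
    [1, 0, 0, 0, 0, 0, -6],
    [1, 0, 0, 0, 0, 0, -6],
    [1, 0, 0, 0, 0, 0, -6],
    [1, 0, 0, 0, 0, 0, -6],
  ],
)

```text
time_s: 15.9
tool_pos: [0.5797, -0.1778, 0.3345]
tool_rot: [-180.0, 0.0, 32.4]
force: [-0.7, 0.4, 3.8]
grip_width: 0.037
```

>>> jog_arm(
  rows=[
    [1, 0, 0, 0, 0, 0, -6],
    [1, 0, 0, 0, 0, 0, -6],
    [1, 0, 0, 0, 0, 0, -6],
    [1, 0, 0, 0, 0, 0, -6],
    [1, 0, 0, 0, 0, 0, -6],
    [1, 0, 0, 0, 0, 0, -6],
    [1, 0, 0, 0, 0, 0, -6],
    [1, 0, 0, 0, 0, 0, -6],
    [1, 0, 0, 0, 0, 0, 0],
    [1, 0, 0, 0, 0, 0, 0],
  ],
)

```text
time_s: 16.73
tool_pos: [0.5796, -0.1781, 0.3345]
tool_rot: [-180.0, 0.0, 79.9]
force: [-1.2, -0.2, 5.3]
grip_width: 0.0373
```

```bash
python3 -c "
from h import *
goto([.5792,-.1774,.334],80);print(status.get_obs()['wrist_torque'])"
```

```text
t 16.7333 tcp [ 0.5796 -0.1781  0.3345] rpy [-179.9779    0.0085   79.9015] q [ 54.3677  22.7205 -49.6101  93.4776  18.0028  72.219   81.2813] F [-1.2402 -0.1658  5.2646] w 0.03730869782914732
tool shift [ 0.0006 -0.0005  0.0005]
turn [[ 1.      0.0017  0.0001]
 [-0.0017  1.      0.0004]
 [-0.0001 -0.0004  1.    ]] [-0.0221  0.0085 -0.0985]
[-0.0376  0.1093  0.0137]
```

>>> jog_arm(
  rows=[
    [1, 0, 0, 0, 0, 0, 0],
    [1, 0, 0, -0.003, 0, 0, 0],
    [1, 0, 0, -0.003, 0, 0, 0],
    [1, 0, 0, -0.004, 0, 0, 0],
    [1, 0, 0, 0, 0, 0, 0],
  ],
  grip_force=35,
)

```text
time_s: 17.15
tool_pos: [0.5796, -0.1779, 0.3444]
tool_rot: [-180.0, 0.0, 80.0]
force: [-1.9, -0.6, -2.5]
grip_width: 0.0371
```

It lifts freely, with -2.5 N of pull, about the unit's weight. I'll draw it out.

>>> jog_arm(
  rows=[
    [1, 0, 0, -0.006, 0, 0, 0],
    [1, 0, 0, -0.008, 0, 0, 0],
    [1, 0, 0, -0.008, 0, 0, 0],
    [1, 0, 0, -0.008, 0, 0, 0],
    [1, 0, 0, -0.008, 0, 0, 0],
    [1, 0, 0, -0.01, 0, 0, 0],
    [1, 0, 0, -0.01, 0, 0, 0],
    [1, 0, 0, -0.01, 0, 0, 0],
    [1, 0, 0, -0.007, 0, 0, 0],
    [1, 0, 0, 0, 0, 0, 0],
    [1, 0, 0, 0, 0, 0, 0],
    [1, 0, 0, 0, 0, 0, 0],
  ],
)

```text
time_s: 18.15
tool_pos: [0.5796, -0.1779, 0.4188]
tool_rot: [-180.0, 0.0, 80.1]
force: [1.1, -0.4, -1.9]
grip_width: 0.0373
```

```bash
cat > k.py <<'E'
from h import *
goto([.5792,-.1774,.42],80)
ims=[]
for n,P,w in (('side',[.58,-.177,.2],35),('side',[.575,.205,.03],35)):
    im,d=cams.read_camera(n); r,c=map(int,proj(n,P))
    ims.append(cv2.resize(im[r-w:r+w,c-w:c+w,::-1],(390,390),interpolation=cv2.INTER_CUBIC))
cv2.imwrite('pics/p7.png',np.hstack(ims))
E
python3 k.py
```

```text
t 18.15 tcp [ 0.5796 -0.1779  0.4188] rpy [-179.9553    0.0013   80.0586] q [ 55.328   19.37   -50.9678  87.1336  15.1293  80.7546  83.5617] F [ 1.1035 -0.4482 -1.9119] w 0.03731229598786634
tool shift [ 0.0004 -0.0005 -0.0012]
turn [[ 1.     -0.001   0.    ]
 [ 0.001   1.      0.0008]
 [-0.     -0.0008  1.    ]] [-0.0447  0.0014  0.0586]
```

View pics/p7.png

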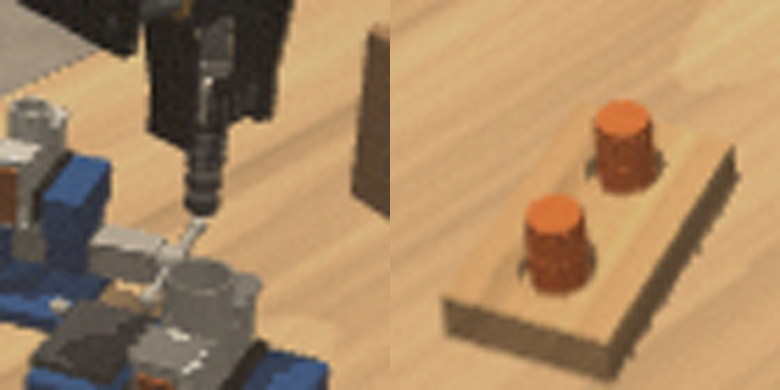

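The left crop shows the axle unit hanging upright in the fingers with its foot at (212,203), well clear of the open barrel at (275,200). The right crop shows both caps standing in the block. I'm handing it in.

>>> jog_arm(
  rows=[
    [1, 0, 0, 0, 0, 0, 0],
    [1, 0, 0, 0, 0, 0, 0],
    [1, 0, 0, 0, 0, 0, 0],
    [1, 0, 0, 0, 0, 0, 0],
  ],
)

```text
time_s: 18.58
tool_pos: [0.5797, -0.1779, 0.4191]
tool_rot: [-180.0, -0.0, 80.1]
force: [0.2, 0.2, -1.4]
grip_width: 0.037
```

```bash
python3 -c "
from cell import env
print(env.sign_off())"
```

```text
the job is handed in; nothing more can be done
None
```

I put the orange cap in the free pocket, found the thread unscrews counter-clockwise (a normal thread), and drew the axle unit out. I handed the job in at about 18.6 s with the unit still gripped; the sign-off gives no verdict.

- **Cap:** The last side picture shows it upright in the free pocket beside the other cap. The two measured 59 mm apart against the 60 mm pocket spacing.
- **First try at the pocket:** Lowering the cap gave an 11 N upward force, probably the fingertips touching the block top. I lifted, turned the gripper for a clearer view, found the cap had hardly slipped, and lowered again without contact.
- **Thread:** Counter-clockwise turned 8° almost freely, at 0.06 N m. Clockwise met a stop, with 0.54 N m and rising. I then turned the collar about 100° to loosen it, allowing for a few degrees of slip in the grip.
- **Axle unit:** It is held upright, its foot about 30 mm above the rim by the tool height, and the picture shows it clear of the pedal.
- **Disagreement:** The two cameras differed by about 3 mm on where the block stands; I lowered the cap between the two estimates.
- **Not checked:** I did not measure the other pedal, jar and spanner again at the end, though nothing was moved near them.

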